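Pull the spent cartridge from the water filter with the puller

TASK

Take the spent cartridge out of the water filter: push the latch arm fully aside by its red tab and leave it there, lower the T-handled puller into the slot in the cartridge, thread it clockwise to its stop, and draw the cartridge straight up out of the well. Keeping it upright, stand it gently on the floor of the grey drip tray with the puller still threaded in it, and let go. Do not disturb the mug, the jam jar or the tin.

Things in the scene. Friction and masses are not known exactly. Their poses are not given: they have to be found in the camera images.
- filter_unit: White worktop water filter, fixed, 100 x 100 x 70 mm on a 108 mm square foot. Origin: centre of its underside, z up; hose stubs stick out 14 mm to +x, a blue stripe is on its -x face. A square well 59 mm wide, open at the top, goes down to 10 mm above the origin.
- latch (a joint): Steel latch arm that turns about an upright hinge on the filter's top: 0 = right across the cartridge (arm along the filter's -y), 1.9 = fully aside (hard stop), growing as it swings to the filter's -x (clockwise seen from above). It starts between 0 and 0.3 and stays where it is left; at the tab about 2 N move it. From 1.45 on it is clear of the cartridge.
- latch_tab (a point): Centre of the red tab that stands up at the end of the latch arm: 16 mm along the arm, 12 mm across, 24 mm high, its top 12 mm above this point. It lies 52 mm from the hinge axis. Arm: 16 mm wide, 6 mm thick, its top 10 mm below this point.
- latch_hinge (a point): Hinge axis (upright) of the latch arm, on the filter's top 40 mm to +y of its middle, at mid-thickness of the arm (6.5 mm above the filter's top).
- cartridge: Blue square cartridge with a grey top, 56 x 56 x 56 mm, 0.3 kg (varies 0.8 to 1.3 times). Origin: centre of its underside, z up. At the start it stands in the well, its axes along the filter's, its top 4 mm below the filter's rim, with 1.5 mm of play a side, so it cannot be grasped; rubber seals hold it with some 5 to 15 N until it has risen some 31 mm.
- slot (a point): Middle of the slot in the cartridge's top, level with the top face (56 mm above its origin). Slot 13 mm (cartridge x) by 35 mm (cartridge y), through a 5 mm thick lip into a hollow 13 mm deep. The puller's lugs enter along it, then turn only clockwise seen from above, about 1.3 rad to a hard stop, and catch under the lip with 2.5 mm of play in height.
- puller: Upright puller, 0.12 kg, the same after a half turn. Origin: centre of its foot, z up. Foot: steel lugs 30 (y) x 8 (x) x 6 mm. Rod 10 mm thick. Shoulder disc 42 mm wide, underside 13.5 mm above the origin: it rests on the cartridge's top when fully in. Orange handle bar 60 mm (y, as the lugs) x 18 mm (x), 70 to 100 mm above the origin. At first its disc rests on its stand.
- puller_stand: Pale wooden block, fixed, 60 x 60 x 30 mm, with a pocket 13 mm (x) by 35 mm (y), 22 mm deep, in its top. Origin: centre of its underside. Stand and tray may be on either side of the filter.
- drip_tray: Grey square open tray, fixed, 125 x 125 mm outside, 16 mm high, walls and floor 5 mm thick. Origin: centre of its underside, z up.
- mug: White mug with a small leaf pattern, 82 x 112 x 94 mm, loose, to be left alone. Origin: centre of the underside of its outline.
- jam_jar: Glass jam jar with a white lid, 65 mm in diameter, 100 mm high, loose, to be left alone. Origin: centre of its underside.
- tin: Dark blue food tin, 58 mm in diameter, 72 mm high, loose, to be left alone. Origin: centre of its underside.
Things that resemble listed ones, but are neither listed nor needed, are in the scene too. What is shaped like the puller but yellow is not meant.

How it is judged:
On the way, in this order (a step that is already met when the one before it is completed fails the run):
1. the latch arm is swung aside, clear of the cartridge (past 1.45 rad) (value of joint latch above 1.45 rad), for 0.2 s.
2. the puller is in the slot and turned at least 0.8 rad under the lip while the cartridge is still in the well (z of puller in the frame of cartridge between 0.039 and 0.049 m and x of puller in the frame of cartridge between -0.006 and 0.006 m and y of puller in the frame of cartridge between -0.006 and 0.006 m and angle between the y axis of puller and the y axis of cartridge, either way round above 0.8 rad and z of cartridge in the frame of filter_unit below 0.03 m), for 0.1 s.
3. the cartridge hangs upright on the puller, clear above the well (z of puller in the frame of cartridge between 0.039 and 0.049 m and x of puller in the frame of cartridge between -0.006 and 0.006 m and y of puller in the frame of cartridge between -0.006 and 0.006 m and angle between the y axis of puller and the y axis of cartridge, either way round above 0.8 rad and z of cartridge in the frame of filter_unit above 0.072 m and angle between cartridge's own z axis and vertical below 0.25 rad), for 0.1 s.
At the end, for the whole second after the job is handed in: The cartridge stands upright (within 0.07 rad) and at rest on the floor of the drip tray (inside its walls, height within 4 mm), the puller still fully in its slot (within 6 mm of the middle) and turned at least 0.8 rad, and the latch arm is still aside (past 1.45 rad) (x of cartridge in the frame of drip_tray between -0.035 and 0.035 m and y of cartridge in the frame of drip_tray between -0.035 and 0.035 m and z of cartridge in the frame of drip_tray between 0.001 and 0.009 m and angle between cartridge's own z axis and vertical below 0.07 rad and linear speed of cartridge below 0.02 m/s and z of puller in the frame of cartridge between 0.039 and 0.049 m and x of puller in the frame of cartridge between -0.006 and 0.006 m and y of puller in the frame of cartridge between -0.006 and 0.006 m and angle between the y axis of puller and the y axis of cartridge, either way round above 0.8 rad and linear speed of puller below 0.03 m/s and value of joint latch above 1.45 rad); the robot touches nothing.
It fails at once if the mug moved more than 30 mm (distance of mug from where it was at the start of the episode above 0.03 m).
It fails at once if the jam jar moved more than 30 mm (distance of jam_jar from where it was at the start of the episode above 0.03 m).
It fails at once if the tin moved more than 30 mm (distance of tin from where it was at the start of the episode above 0.03 m).
It fails at once if the cartridge tilted more than 0.4 rad (angle between cartridge's own z axis and vertical above 0.4 rad).
It fails at once if the cartridge was dropped (falling faster than 0.6 m/s with the puller not held) (linear speed of cartridge above 0.6 m/s and contact force between the fingers and puller below 0.1 N).
It also fails if it takes over 61 s, if anything falls off the work surface, if the arm or the gripper's body presses on something with over 40 N, if the wrist force passes 120 N, or if a joint passes its speed limit or range.

ROBOT

A 6-joint arm with a two-finger parallel gripper is mounted at the origin on a cart in front of the work surface, level with it; the furniture and walls round the work are solid. World frame = base frame: x ahead of the robot, y to its left, z up, the work surface at z = 0. Lengths are in m, angles in rad, forces in N, time in s.
With the tool pointing down it reaches from about 0.425 to 0.95 m from the base axis. Payload 14.7 kg.
Tool frame: the origin (TCP) lies midway between the tips of the shut fingers; the grasp point (between the pads) lies env.pinch_z behind it (env.pinch_z is the distance from the TCP to the grasp point, in m); z points along the fingers, y is the line along which they close (so a half turn about z gives the same grasp; the last joint's range is limited). The gripper opens to 85 mm and grips with 20 to 120 N. Pads are 22 mm wide; open, the fingers measure 114 mm over their backs; the gripper's body (76 mm by 85 mm) begins 54 mm behind the grasp point. The pads swing forward as they close: fully open they stand 13 mm farther back than shut.
Start: joints at [1.128, 0.48, 1.596, -0, 1.065, -0.047], TCP at [0.251, 0.6, 0.231] pointing down, gripper open.
Joint ranges: [-2.75, 2.75], [-0.82, 2.05], [0.23, 2.67], [-1.56, 4.7], [0.09, 2.69], [-2.92, 2.92]. Speed limits (rad/s): [1.89, 1.89, 2.39, 3.01, 3.01, 3.01].

INTERFACE

Orientations are given as a unit quaternion [x, y, z, w].
In Python, from cell import env gives the robot as it stands.
- The arm moves only by the tool drive_tool, never from a script. Its argument "increments" is one flat list of numbers, 7 for each row, row after row: the turn, a rotation vector about the world's x, y, z in degrees, then the shift along the world's x, y, z in mm, then the opening, from -1 (shut) to 1 (fully open). A call has exactly 5 rows; each row shifts and turns the commanded pose from where the row before left it; what a row does not reach is not made up. A row lasts 1/10 s, in which the tool goes at most 50 mm and 8.59 degrees, less where a joint would pass 70% of its speed; a pose out of reach is approached as far as the arm can. A call is refused whole if a number of a shift passes 50 or a number of a turn 8.59, either way. A call with a gripper value outside its range is refused whole. The fingers move at their own pace and stop on an object; the grip force is fixed at half the most. Time passes only in rows, so rows that do not move let the fingers close, or fill a call up. It gives the time, the measured TCP pose, the force, the opening and the grip force at its end, in the units of the state.
- env.observe(): the state, without advancing time (a new reading comes with each control period).
- env.read_camera(name): name is "scene" or "side" or "wrist"; returns a dict with "color" (384x512x3 uint8, blue, green, red), "range_z" (384x512 float32, m along the optical axis (not along the pixel's ray), 0 where there is no reading), "mtx" (3x3 intrinsics, pixels), "cam_to_world" (4x4, takes a point from camera to world coordinates). Camera axes: x right, y down, z forward; pixel columns grow to the right and rows downward; lengths in m; the calibration is good to about 2 mm. A picture is of the moment at which its call begins.
- env.finish_job(): hands the job in; it is judged then, once.
The state is a dict: "t": time; "joint_pos": joint angles; "qd": joint speeds; "effort": joint torques, N m; "tcp_pos": TCP position; "tool_rot": TCP orientation; "ft_force": force on the tool from outside, world axes, zero at the start; "moment": the same for the moment, N m; "opening": finger opening in m; "grip_force": force on a finger pad.
Only numpy, scipy, OpenCV 4.12 (cv2) and the standard library are available. Lean on these libraries where they do the work, as an engineer would, in place of code of your own. Each camera call takes 0.05 s, during which the arm holds its last target. There are 200 camera calls.

## Working session

There is one attempt and no reset: what is moved stays moved. The work goes in short steps, Python scripts to look and compute and a tool call to move; the robot and the scene stay as the last step left them, time stands still between calls to the robot, and variables do not carry over. Pictures are saved under pics/ and viewed, at most 10 in all, crops included, and the job is handed in when it is done.

Besides the shell and the picture viewer there is one more tool, called after "Request:" as name(argument=value, ...) on one line, values as JSON. drive_tool: Moves the arm, as the interface text tells. Its arguments: {"type":"object","properties":{"increments":{"type":"array"}},"required":["increments"]}

```bash
ls; mkdir -p pics; cat > h.py <<'E'
import numpy as np, cv2
from cell import env
def shot(n):
    d=env.read_camera(n); np.savez(f'{n}.npz',**d); return d
def load(n): return np.load(f'{n}.npz')
def cloud(d):
    z=d['range_z'];K=d['mtx'];v,u=np.mgrid[:z.shape[0],:z.shape[1]]
    P=np.stack([(u-K[0,2])/K[0,0]*z,(v-K[1,2])/K[1,1]*z,z],-1)
    T=d['cam_to_world'];W=P@T[:3,:3].T+T[:3,3];W[z==0]=np.nan;return W
E
python3 - <<'E'
from h import *
ims=[]
for n in ('scene','side'):
    d=shot(n); cv2.imwrite(f'pics/{n}0.png',cv2.resize(d['color'],(800,600))); print(n,d['cam_to_world'].round(3).tolist(),d['mtx'][0,0])
s=env.observe();print(s,env.pinch_z)
E
```

```text
pics
scene [[0.831, -0.398, 0.389, 0.132], [-0.556, -0.599, 0.576, -0.751], [0.003, -0.695, -0.719, 0.932], [0.0, 0.0, 0.0, 1.0]] 493.1385068478636
side [[-0.981, -0.091, 0.172, 0.343], [-0.194, 0.41, -0.891, 1.048], [0.01, -0.907, -0.42, 0.606], [0.0, 0.0, 0.0, 1.0]] 414.7538495041086
{'t': 0.1, 'joint_pos': array([ 1.12841477e+00,  4.80781073e-01,  1.59686211e+00, -1.79791245e-05,
        1.06512482e+00, -4.65520578e-02]), 'qd': array([ 3.94547580e-04, -6.11314532e-04, -1.71319563e-03, -3.26309978e-04,
       -3.33786412e-05, -8.55705467e-04]), 'effort': array([ 1.92274965e-03, -9.52268744e+01, -4.31051588e+01, -1.37432489e-04,
        5.19213936e-03, -4.92662764e-05]), 'tcp_pos': array([0.25040373, 0.59938544, 0.23070972]), 'tool_rot': array([ 1.96620908e-01,  9.80479410e-01, -5.72104277e-04, -1.34612092e-04]), 'ft_force': array([-0.23570475, -0.05023973, -1.12031663]), 'moment': array([-0.0060473 ,  0.0452091 , -0.03007669]), 'grip_force': 0.0, 'opening': 0.08537876968104233} 0.0187
```

View pics/scene0.png

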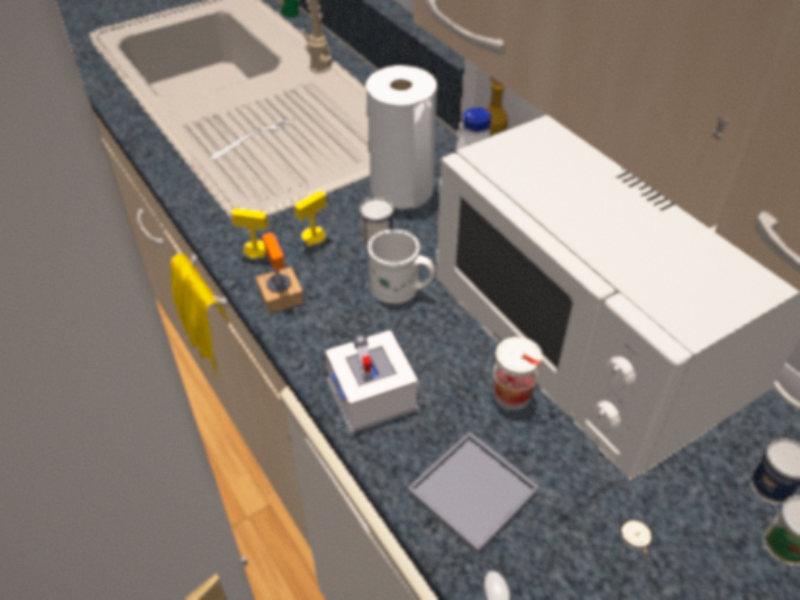

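View pics/side0.png

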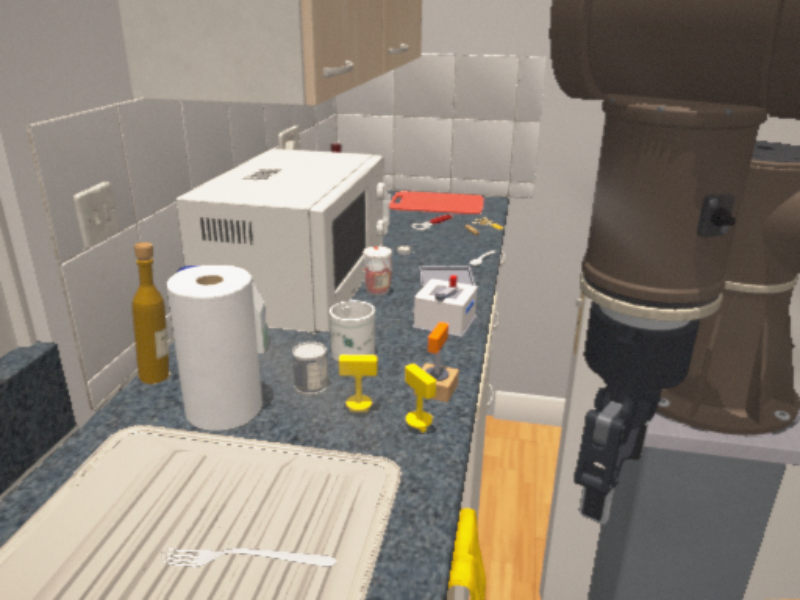

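Scene view (800×600): filter at (370,378) with red tab (367,362) and hinge (361,343), orange puller on its stand (275,270), tray (473,490), mug (395,265), jar (517,372). There are two yellow decoys at (252,230) and (312,215), and the dark blue tin is at (780,468). I'll measure these next.

```bash
python3 - <<'E'
from h import *
for n in ('scene','side'):
    d=load(n);W=cloud(d);np.set_printoptions(precision=4,suppress=True)
    hsv=cv2.cvtColor(d['color'],cv2.COLOR_BGR2HSV);H,S,V=[hsv[...,i] for i in range(3)]
    def rep(name,m):
        p=W[m];p=p[~np.isnan(p[:,0])]
        if len(p)<5: print(n,name,len(p));return
        r=cv2.minAreaRect(p[:,:2].astype(np.float32)*1000)
        print(n,name,len(p),'med',np.median(p,0),'zmax',np.percentile(p[:,2],98),'rect',np.round(r[0],1),np.round(r[1],1),round(r[2],1))
    x,y,z=W[...,0],W[...,1],W[...,2]
    box=(x>.3)&(x<.8)&(y>-.5)&(y<.5)
    orange=(H>4)&(H<14)&(S>200)&(V>120)&box&(z>.05)&(z<.2)
    rep('orange',orange); rep('orange top',orange&(z>np.nanpercentile(z[orange],90)-.006) if orange.any() else orange)
    red=((H<4)|(H>174))&(S>150)&box&(z>.06)&(z<.13)&(x<.56)
    rep('red',red)
    u=np.argwhere(red); print(u.min(0),u.max(0))
    wh=(S<50)&(V>140)&(abs(z-.07)<.006)&box&(x<.6)&(abs(y+.0)<.3)
    rep('white top',wh)
    pale=(abs(z-.03)<.005)&(H>8)&(H<20)&(S>60)&box
    rep('stand',pale)
    tray=(abs(z-.005)<.004)&(S<60)&(abs(x-.55)<.15)&box&(V>80)
    rep('tray',tray)
    c=[(150,110),(300,400)] if n=='scene' else [(240,160),(330,270)]
    print([W[a].tolist() for a in []])
d=load('scene');c=d['color']
cv2.imwrite('pics/c1.png',np.hstack([cv2.resize(c[205:280,200:275],(400,400),interpolation=2),cv2.resize(c[140:215,150:225],(400,400),interpolation=2)]))
E
```

```text
scene orange 62 med [0.4527 0.0817 0.1112] zmax 0.11680552119941916 rect [458.1 107.2] [63.  17.4] 78.8
scene orange top 36 med [0.4551 0.0864 0.1131] zmax 0.11718608466901832 rect [458.1 107.2] [63.  17.4] 78.8
scene red 34 med [ 0.4658 -0.1636  0.0991] zmax 0.10293612509356216 rect [ 466.8 -160.5] [13.8  6.6] 57.6
[228 233] [237 236]
scene white top 1316 med [ 0.4751 -0.1548  0.0684] zmax 0.07236718249502438 rect [501.4 -91.5] [245.1 117.1] 67.2
scene stand 271 med [0.4514 0.0972 0.0289] zmax 0.033460542692807675 rect [516.9 -73.7] [ 80.2 459.2] 17.2
scene tray 6698 med [ 0.5171 -0.3187  0.0027] zmax 0.007619630487674581 rect [550.   0.] [999.8 299.9] 90.0
[]
side orange 18 med [0.4535 0.1206 0.0963] zmax 0.10162822761417821 rect [453.7 116.8] [50.5  9.4] 68.0
side orange top 12 med [0.4513 0.1095 0.0967] zmax 0.10163281784112096 rect [453.3 115.9] [48.8  7.7] 70.0
side red 20 med [ 0.4655 -0.1539  0.0954] zmax 0.10288587593462832 rect [ 465.4 -154.1] [ 9.8 10.2] 57.4
[176 288] [182 291]
side white top 403 med [ 0.4846 -0.1371  0.0693] zmax 0.07343373342649216 rect [504.1 -67.5] [281.4 109.7] 71.7
side stand 133 med [0.4423 0.1064 0.0298] zmax 0.03364944210483921 rect [509.3 -69.8] [102.9 448. ] 26.4
side tray 5222 med [0.5517 0.3724 0.0022] zmax 0.0069143132819790894 rect [550.1   0.1] [299.9 999.7] 0.0
[]
```

View pics/c1.png

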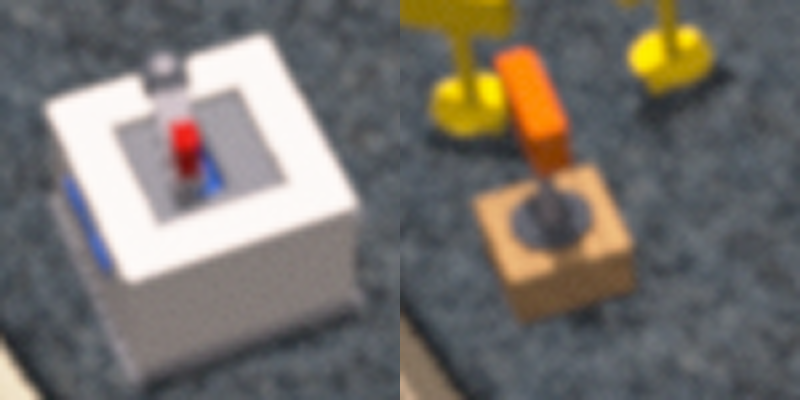

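The crop shows the filter's top corners at crop (45,103), (268,35), (358,208), (130,282), with the stripe on the left face (-x) and the hinge on the far edge (+y). The orange puller is on its stand with its handle roughly along y.

```bash
cat >> h.py <<'E'
def ray(d,uv,z):
    K=d['mtx'];T=d['cam_to_world'];r=T[:3,:3]@np.linalg.solve(K,np.array([uv[0],uv[1],1.]))
    return T[:3,3]+r*(z-T[2,3])/r[2]
E
python3 - <<'E'
from h import *
np.set_printoptions(precision=4,suppress=True)
d=load('scene')
def quad(name,pts,z):
    c=np.array([ray(d,p,z)[:2] for p in pts]);print(name,c.tolist() if 0 else c.round(4).tolist(),'ctr',c.mean(0))
    for i in range(4):
        e=c[(i+1)%4]-c[i];print('  len',np.linalg.norm(e).round(4),'ang',np.degrees(np.arctan2(e[1],e[0])).round(1))
s=75/400
quad('filter TL,T,R,B',[(200+a*s-.4,205+b*s-.4) for a,b in [(45,103),(268,35),(358,208),(130,282)]],.07)
quad('stand',[(150+a*s-.4,140+b*s-.4) for a,b in [(75,203),(195,165),(232,240),(118,290)]],.03)
quad('tray',[(a/1.5625,b/1.5625) for a,b in [(410,488),(470,433),(537,488),(477,548)]],.016)
print('tab',ray(d,(200+186*s,205+125*s),.0885+.012+0),'hinge top',ray(d,(200+165*s,205+62*s),.08))
W=cloud(d);c=d['color']
# obstacles footprint
for nm,u in dict(mug=(395,240),jar=(517,348),ydec1=(250,218),ydec2=(312,205),tin=(785,452)).items():
    p=W[int(u[1]/1.5625)-2:int(u[1]/1.5625)+3,int(u[0]/1.5625)-2:int(u[0]/1.5625)+3].reshape(-1,3);print(nm,np.nanmedian(p,0))
E
```

```text
filter TL,T,R,B [[0.4392, -0.0894], [0.5393, -0.1097], [0.5184, -0.2096], [0.4212, -0.1896]] ctr [ 0.4795 -0.1496]
  len 0.1022 ang -11.5
  len 0.1021 ang -101.8
  len 0.0993 ang 168.4
  len 0.1018 ang 79.8
stand [[0.4351, 0.1411], [0.4962, 0.1324], [0.4866, 0.0765], [0.426, 0.0771]] ctr [0.461  0.1068]
  len 0.0618 ang -8.0
  len 0.0567 ang -99.8
  len 0.0606 ang 179.4
  len 0.0646 ang 82.0
tray [[0.4338, -0.3186], [0.5527, -0.2936], [0.5744, -0.4123], [0.4565, -0.435]] ctr [ 0.5044 -0.3649]
  len 0.1215 ang 11.8
  len 0.1207 ang -79.6
  len 0.1201 ang -169.1
  len 0.1186 ang 101.1
tab [ 0.4705 -0.1562  0.1005] hinge top [ 0.4897 -0.1071  0.08  ]
mug [0.6514 0.0515 0.074 ]
jar [ 0.6556 -0.2548  0.0976]
ydec1 [0.4692 0.2124 0.0955]
ydec2 [0.5722 0.1892 0.0918]
tin [ 0.8529 -0.5702  0.0681]
```

Request:
drive_tool(increments=[0,0,0,31,-36,0,-1,0,0,0,31,-36,0,-1,0,0,0,31,-36,0,-1,0,0,0,31,-36,0,-1,0,0,0,31,-36,0,-1])

```text
t: 0.6
tcp_pos: [0.4064, 0.4181, 0.2311]
tool_rot: [0.196, 0.981, -0.0, -0.0]
ft_force: [0.1, -0.1, 0.1]
opening: 0.0121
grip_force: 0.0
```

Request:
drive_tool(increments=[0,0,0,31,-36,0,-1,0,0,0,31,-36,0,-1,0,0,0,31,-36,0,-1,0,0,0,0,-45,0,-1,0,0,0,0,-45,0,-1])

```text
t: 1.1
tcp_pos: [0.4989, 0.2199, 0.2308]
tool_rot: [0.197, 0.98, -0.0, -0.0]
ft_force: [1.9, -0.2, 0.2]
opening: 0.0
grip_force: 0.0
```

Request:
drive_tool(increments=[0,0,0,-2,-43,0,-1,0,0,0,-2,-43,0,-1,0,0,0,-2,-43,0,-1,0,0,0,-2,-43,0,-1,0,0,0,-2,-43,0,-1])

```text
t: 1.6
tcp_pos: [0.4881, 0.0051, 0.2312]
tool_rot: [0.196, 0.981, -0.0, -0.0]
ft_force: [0.2, -0.9, -0.1]
opening: -0.0001
grip_force: 0.0
```

Request:
drive_tool(increments=[0,0,0,0,-43,-20,-1,0,0,0,0,-43,-20,-1,0,0,0,0,-43,-20,-1,0,0,0,0,-43,-20,-1,0,0,0,0,0,0,-1])

```text
t: 2.1
tcp_pos: [0.4874, -0.1692, 0.149]
tool_rot: [0.198, 0.98, -0.0, -0.001]
ft_force: [0.2, 0.4, 0.7]
opening: -0.0
grip_force: 0.0
```

```bash
python3 - <<'E'
from h import *
d=shot('scene');s=env.observe();print(s['tcp_pos'],s['tool_rot'])
w=shot('wrist');print(w['cam_to_world'].round(3).tolist())
cv2.imwrite('pics/v5.png',np.hstack([cv2.resize(d['color'][180:300,170:290],(400,400),interpolation=2),cv2.resize(w['color'],(400,300))[:,:] if 0 else cv2.copyMakeBorder(cv2.resize(w['color'],(400,300)),0,100,0,0,0)]))
E
```

```text
[ 0.4875424  -0.16720982  0.14984847] [ 1.98403848e-01  9.80119591e-01  1.65741806e-04 -1.21348808e-03]
[[0.389, 0.883, 0.262, 0.42], [0.921, -0.372, -0.112, -0.14], [-0.001, 0.285, -0.958, 0.292], [0.0, 0.0, 0.0, 1.0]]
```

View pics/v5.png

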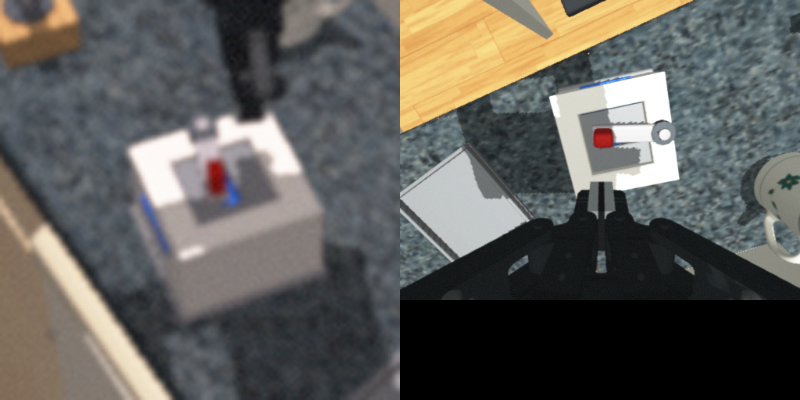

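The wrist view shows the whole filter: top corners near (150,97), (265,72), (279,180), the hinge at (264,132), and the tab at (203,137) with the fingertips at (200,185), on its +x side.

```bash
python3 - <<'E'
from h import *
np.set_printoptions(precision=4,suppress=True)
d=load('wrist');W=cloud(d);k=1.28
for nm,p,z in [('c-x+... ',(150,97),.07),('b',(265,72),.07),('c',(279,180),.07),('hinge',(264,132),.085),('w1',(182,115),.07),('w2',(245,101),.07),('tabtop',(203,137),.1015)]:
    u=(p[0]*k,p[1]*k);print(nm,ray(d,u,z),W[int(u[1]),int(u[0])])
x,y,z=[W[...,i] for i in range(3)]
hsv=cv2.cvtColor(d['color'],cv2.COLOR_BGR2HSV)
red=((hsv[...,0]<6)|(hsv[...,0]>172))&(hsv[...,1]>140)&(z>.09);p=W[red];print(np.median(p,0),cv2.minAreaRect((p[p[:,2]>.097][:,:2]*1000).astype(np.float32)))
m=(abs(z-.07)<.004)&(np.hypot(x-.48,y+.15)<.085);print('top',cv2.minAreaRect((W[m][:,:2]*1000).astype(np.float32)),np.median(z[m]))
E
```

```text
c-x+...  [ 0.421  -0.1882  0.07  ] [ 0.4209 -0.1883  0.0694]
b [ 0.4399 -0.0902  0.07  ] [ 0.4461 -0.0747 -0.0001]
c [ 0.5384 -0.1096  0.07  ] [ 0.576  -0.0999 -0.0013]
hinge [ 0.4839 -0.1098  0.085 ] [ 0.4832 -0.1101  0.0846]
w1 [ 0.4459 -0.1692  0.07  ] [ 0.4462 -0.1704  0.0647]
w2 [ 0.456  -0.1139  0.07  ] [ 0.4559 -0.114   0.0686]
tabtop [ 0.4642 -0.157   0.1015] [ 0.4641 -0.1575  0.1001]
[ 0.4658 -0.1578  0.1003] ((466.8854064941406, -157.98448181152344), (14.868408203125, 11.750587463378906), 68.17765808105469)
top ((479.0571594238281, -149.48899841308594), (100.47709655761719, 100.81517028808594), 79.1259536743164) 0.0693250007267652
```

Request:
drive_tool(increments=[0,0,0,0,0,-20,-1,0,0,0,0,0,-20,-1,0,0,0,0,0,-16,-1,0,0,0,0,0,-8,-1,0,0,0,0,0,0,-1])

```text
t: 2.7
tcp_pos: [0.4883, -0.1643, 0.0869]
tool_rot: [0.196, 0.981, 0.0, -0.001]
ft_force: [-0.8, 0.3, -0.5]
opening: -0.0005
grip_force: 0.0
```

Request:
drive_tool(increments=[0,0,-8,-7.6,2.4,0,-1,0,0,-8,-7.5,1.5,0,-1,0,0,-8,-7.3,2.5,0,-1,0,0,-8,-6.8,3.5,0,-1,0,0,-8,-6.3,4.4,0,-1])

```text
t: 3.2
tcp_pos: [0.4539, -0.151, 0.0885]
tool_rot: [0.522, 0.853, 0.0, 0.001]
ft_force: [2.1, -2.1, -1.8]
opening: 0.0001
grip_force: 1.4
```

Request:
drive_tool(increments=[0,0,-8,-5.6,5.2,0,-1,0,0,-8,-4.9,6,0,-1,0,0,-8,-3.9,6.5,0,-1,0,0,-8,-3,7.1,0,-1,0,0,-8,-2,7.4,0,-1])

```text
t: 3.7
tcp_pos: [0.4346, -0.1186, 0.0884]
tool_rot: [0.783, 0.623, 0.001, 0.001]
ft_force: [1.4, -3.4, 0.1]
opening: 0.0004
grip_force: 1.4
```

Request:
drive_tool(increments=[0,0,-8,-0.9,7.6,0,-1,0,0,-8,0.1,7.7,0,-1,0,0,0,0.5,3.8,0,-1,0,0,0,0,0,0,-1,0,0,0,0,0,0,-1])

```text
t: 4.2
tcp_pos: [0.4336, -0.0996, 0.0877]
tool_rot: [0.859, 0.512, 0.0, 0.0]
ft_force: [0.1, -0.2, -0.0]
opening: 0.0
grip_force: 0.0
```

```bash
python3 - <<'E'
from h import *
np.set_printoptions(precision=4,suppress=True)
s=env.observe();print(s['tcp_pos'],s['tool_rot'],s['ft_force'])
for n in ('scene','wrist'):
    d=shot(n);W=cloud(d);hsv=cv2.cvtColor(d['color'],cv2.COLOR_BGR2HSV);z=W[...,2]
    red=((hsv[...,0]<6)|(hsv[...,0]>172))&(hsv[...,1]>140)&(z>.08)&(z<.11)&(W[...,0]<.52);p=W[red];print(n,len(p),np.median(p,0))
    if len(p):
        q=np.median(p,0)[:2]-[.4866,-.1102];print(np.hypot(*q),-100.9-np.degrees(np.arctan2(q[1],q[0]))+360)
E
```

```text
[ 0.4336 -0.0996  0.0877] [0.8592 0.5117 0.0002 0.0002] [ 0.1334 -0.1789 -0.0306]
scene 0 [nan nan nan]
wrist 1261 [ 0.4423 -0.0819  0.1   ]
0.0525715026079282 111.65513271706067
  return _methods._mean(a, axis=axis, dtype=dtype,
  ret = um.true_divide(
```

Request:
drive_tool(increments=[0,0,0,0,0,45,-1,0,0,0,4,7,45,-1,0,0,6,6,40,20,-1,0,0,6,6,40,0,1,0,0,5.5,6,40,0,1])

```text
t: 4.8
tcp_pos: [0.4559, 0.0283, 0.1983]
tool_rot: [0.771, 0.637, 0.001, 0.001]
ft_force: [0.5, -1.0, 0.5]
opening: 0.0281
grip_force: 0.0
```

Request:
drive_tool(increments=[0,0,0,5,40,0,1,0,0,0,0,40,0,1,0,0,0,0,0,0,1,0,0,0,0,0,0,1,0,0,0,0,0,0,1])

```text
t: 5.3
tcp_pos: [0.4602, 0.1066, 0.1972]
tool_rot: [0.773, 0.635, -0.0, -0.0]
ft_force: [-0.2, -0.3, -0.7]
opening: 0.0854
grip_force: 0.0
```

```bash
cat > m.py <<'E'
from h import *
np.set_printoptions(precision=4,suppress=True)
s=env.observe();print(s['tcp_pos'],s['tool_rot'],s['opening'])
d=shot('wrist');W=cloud(d);hsv=cv2.cvtColor(d['color'],cv2.COLOR_BGR2HSV);z=W[...,2]
o=(hsv[...,0]>3)&(hsv[...,0]<15)&(hsv[...,1]>180)&(z>.105)&(z<.13);p=W[o];print('handle',len(p),np.median(p,0),cv2.minAreaRect((p[:,:2]*1000).astype(np.float32)))
m=(abs(z-.03)<.004)&(np.hypot(W[...,0]-.461,W[...,1]-.107)<.06);print('stand',cv2.minAreaRect((W[m][:,:2]*1000).astype(np.float32)))
E
python3 m.py; python3 -c "
from h import *
cv2.imwrite('pics/v6.png',load('wrist')['color'])"
```

```text
[0.4602 0.1066 0.1972] [ 0.7725  0.635  -0.0003 -0.0001] 0.08544116573828218
handle 1347 [0.4592 0.1027 0.1157] ((459.9494323730469, 108.98709869384766), (59.0506706237793, 17.318044662475586), 79.4541015625)
stand ((460.1190490722656, 108.19233703613281), (60.398014068603516, 60.04059600830078), 80.007080078125)
```

View pics/v6.png

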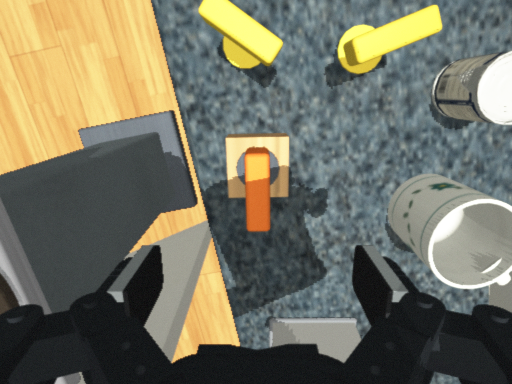

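Wrist view: the orange handle spans (258,150)-(258,230), above its stand and centred between the fingers, with the decoys and mug clear. I'll descend and grasp it.

Request:
drive_tool(increments=[0,0,0.9,0,1.5,-30,1,0,0,0,0,0,-30,1,0,0,0,0,0,-30,1,0,0,0,0,0,-18,1,0,0,0,0,0,-6,1])

```text
t: 5.85
tcp_pos: [0.4594, 0.1076, 0.0817]
tool_rot: [0.768, 0.64, -0.001, -0.001]
ft_force: [0.5, 0.2, 0.2]
opening: 0.0855
grip_force: 0.0
```

Request:
drive_tool(increments=[0,0,0,0,0,0,-1,0,0,0,0,0,0,-1,0,0,0,0,0,0,-1,0,0,0,0,0,0,-1,0,0,0,0,0,0,-1])

```text
t: 6.35
tcp_pos: [0.4608, 0.109, 0.0841]
tool_rot: [0.768, 0.641, 0.001, 0.0]
ft_force: [-2.8, 0.2, 12.1]
opening: 0.0173
grip_force: 58.1
```

Request:
drive_tool(increments=[0,0,0,0,0,0,-1,0,0,0,0,0,0,-1,0,0,0,0,0,0,-1,0,0,0,0,0,0,-1,0,0,0,0,0,0,-1])

```text
t: 6.85
tcp_pos: [0.4608, 0.109, 0.0841]
tool_rot: [0.768, 0.641, 0.0, 0.0]
ft_force: [-2.4, -1.3, 11.3]
opening: 0.0171
grip_force: 58.7
```

Request:
drive_tool(increments=[0,0,0,0,0,20,-1,0,0,0,0,0,30,-1,0,0,0,0,0,40,-1,0,0,0,0,0,30,-1,0,0,0,6,-30,10,-1])

```text
t: 7.35
tcp_pos: [0.4675, 0.0806, 0.2166]
tool_rot: [0.767, 0.642, 0.002, 0.001]
ft_force: [1.4, -0.0, -2.2]
opening: 0.017
grip_force: 58.9
```

Request:
drive_tool(increments=[0,0,0,6,-40,0,-1,0,0,0,6,-40,0,-1,0,0,0,0,-40,0,-1,0,0,0,0,0,0,-1,0,0,0,0,0,0,-1])

```text
t: 7.85
tcp_pos: [0.4782, -0.0418, 0.2134]
tool_rot: [0.768, 0.64, 0.0, -0.0]
ft_force: [0.0, 0.4, -0.8]
opening: 0.0171
grip_force: 58.9
```

```bash
python3 - <<'E'
from h import *
np.set_printoptions(precision=4,suppress=True)
s=env.observe();print(s['tcp_pos'],s['tool_rot'],s['opening'],s['ft_force'])
w=shot('wrist');c=shot('scene')['color'];sd=shot('side')['color']
a=w['color'];cv2.imwrite('pics/v7.png',np.hstack([cv2.resize(a,(512,384)),np.vstack([cv2.resize(c[130:250,180:300],(288,288)),cv2.resize(sd[120:220,240:340],(288,288))])[:384]]) if 0 else cv2.copyMakeBorder(np.hstack([a,cv2.resize(c[130:258,180:276],(288,384))]),0,0,0,0,0))
E
```

```text
[ 0.4782 -0.0418  0.2134] [ 0.7683  0.6401  0.0001 -0.0001] 0.01705292263915325 [ 0.0356  0.4102 -0.8013]
```

View pics/v7.png

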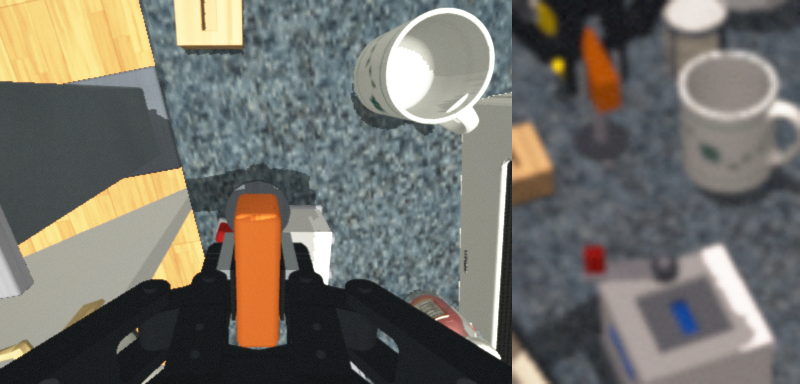

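The puller hangs upright in the jaws, with its disc at wrist (258,205). In the scene crop the slot shows blue at (685,318) and the latch is aside. I'll fly past the filter so the wrist camera can see the slot.

Request:
drive_tool(increments=[0,0,0,-4,-42,0,-1,0,0,0,-4,-42,0,-1,0,0,0,-4,-42,0,-1,0,0,0,-4,-42,0,-1,0,0,0,-3,-40,0,-1])

```text
t: 8.5
tcp_pos: [0.4594, -0.2497, 0.2134]
tool_rot: [0.767, 0.642, 0.0, 0.0]
ft_force: [-0.1, 0.3, -0.7]
opening: 0.0174
grip_force: 58.9
```

Request:
drive_tool(increments=[0,0,0,0,0,0,-1,0,0,0,0,0,0,-1,0,0,0,0,0,0,-1,0,0,0,0,0,0,-1,0,0,0,0,0,0,-1])

```text
t: 9.0
tcp_pos: [0.4596, -0.2481, 0.2134]
tool_rot: [0.767, 0.642, 0.0, -0.0]
ft_force: [-0.7, -0.1, -2.1]
opening: 0.0175
grip_force: 58.9
```

```bash
python3 - <<'E'
from h import *
np.set_printoptions(precision=4,suppress=True)
s=env.observe();print(s['tcp_pos'],s['tool_rot'])
w=shot('wrist');a=w['color'];W=cloud(w);z=W[...,2];x,y=W[...,0],W[...,1]
near=np.hypot(x-.479,y+.1495)<.08
def rect(nm,m): p=W[m];print(nm,len(p),cv2.minAreaRect((p[:,:2]*1000).astype(np.float32)),np.median(p[:,2]))
rect('top',near&(abs(z-.07)<.0025)&(a.min(-1)>150))
v,u=np.where(near&(z>.05)&(z<.09));r0,r1,c0,c1=v.min(),v.max(),u.min(),u.max();print(r0,r1,c0,c1)
c=a[r0:r1,c0:c1];cv2.imwrite('pics/v8.png',cv2.resize(c,None,fx=4,fy=4,interpolation=2)[:600,:800])
hsv=cv2.cvtColor(a,cv2.COLOR_BGR2HSV)
b=(hsv[...,0]>95)&(hsv[...,0]<130)&(hsv[...,1]>120)&(np.hypot(x-.479,y+.1495)<.03);rect('blue',b)
E
```

```text
[ 0.4596 -0.2481  0.2134] [ 0.7671  0.6416  0.     -0.    ]
top 8357 ((478.0845642089844, -153.6968994140625), (91.74381256103516, 100.39334106445312), 79.12568664550781) 0.06937243309294006
0 119 197 324
blue 700 ((479.072265625, -148.68569946289062), (37.02996826171875, 13.220402717590332), 79.45953369140625) 0.04741196576640014
```

View pics/v8.png

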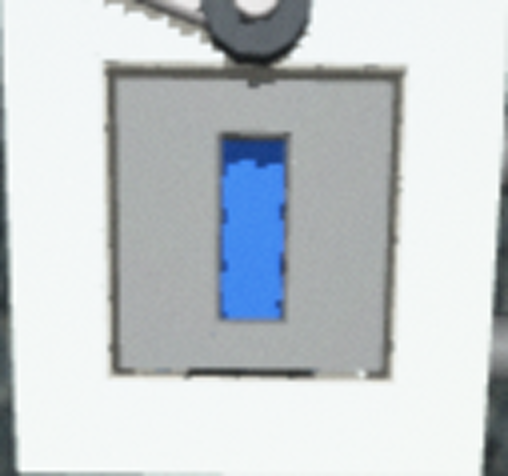

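The crop shows the slot clean: corners near (219,133), (290,133), (286,320), (219,320).

```bash
python3 - <<'E'
from h import *
np.set_printoptions(precision=4,suppress=True)
d=load('wrist')
f=lambda a,b:ray(d,(197+a/4-.4,b/4-.4),.066)[:2]
c=np.array([f(219,133),f(290,133),f(286,320),f(219,320)]);print(c.tolist(),c.mean(0),[np.linalg.norm(c[i]-c[i-1]) for i in range(4)])
g=lambda a,b,z:ray(d,(197+a/4-.4,b/4-.4),z)[:2]
w=np.array([g(108,66,.07),g(404,68,.07),g(390,377,.07),g(112,376,.07)]);print('well',w.mean(0),[np.linalg.norm(w[i]-w[i-1]) for i in range(4)])
# held puller: disc/handle location vs tcp
W=cloud(d);hsv=cv2.cvtColor(d['color'],cv2.COLOR_BGR2HSV);z=W[...,2]
o=(hsv[...,0]>3)&(hsv[...,0]<15)&(hsv[...,1]>180)&(z>.2)&(np.hypot(W[...,0]-.4596,W[...,1]+.248)<.06);p=W[o];print(len(p),np.median(p[:,2]));q=p[abs(p[:,2]-np.percentile(p[:,2],80))<.004];print(len(q),cv2.minAreaRect((q[:,:2]*1000).astype(np.float32)))
E
```

```text
[[0.47518377672222994, -0.13065492087801606], [0.48940130601530935, -0.13320775541669086], [0.4825725223582671, -0.1686069512844143], [0.46862681301705467, -0.16610332219893667]] [ 0.4789 -0.1496] [np.float64(0.03604972855986619), np.float64(0.014444898870584793), np.float64(0.036051842592524114), np.float64(0.014168661462086986)]
well [ 0.4789 -0.1497] [np.float64(0.058847488091207475), np.float64(0.05860606686734689), np.float64(0.05868995761730393), np.float64(0.05867671875201783)]
6630 0.2449613418264261
5874 ((458.7725524902344, -248.08291625976562), (60.17180633544922, 18.336671829223633), 80.13213348388672)
```

Request:
drive_tool(increments=[0,0,-0.7,10,49,0,-1,0,0,0,10.1,49.5,0,-1,0,0,0,0,0,-20,-1,0,0,0,0,0,-25,-1,0,0,0,0,0,-10,-1])

```text
t: 9.55
tcp_pos: [0.4787, -0.15, 0.1568]
tool_rot: [0.771, 0.637, -0.0, -0.001]
ft_force: [-0.3, -0.5, -0.9]
opening: 0.017
grip_force: 58.9
```

```bash
python3 - <<'E'
from h import *
np.set_printoptions(precision=4,suppress=True)
s=env.observe();print(s['tcp_pos'],s['ft_force'])
d=shot('wrist');W=cloud(d);hsv=cv2.cvtColor(d['color'],cv2.COLOR_BGR2HSV);z=W[...,2]
o=(hsv[...,0]>3)&(hsv[...,0]<15)&(hsv[...,1]>180)&(z>.13)&(np.hypot(W[...,0]-.479,W[...,1]+.15)<.06);p=W[o];m=np.percentile(p[:,2],80);q=p[abs(p[:,2]-m)<.004];print(m,cv2.minAreaRect((q[:,:2]*1000).astype(np.float32)))
s=env.observe();print(s['tcp_pos'],s['ft_force'])
E
```

```text
[ 0.4787 -0.15    0.1568] [-0.2735 -0.4696 -0.8688]
0.18898857333010452 ((478.1210021972656, -150.20407104492188), (59.978424072265625, 17.840900421142578), 79.54632568359375)
[ 0.4782 -0.1503  0.1561] [-1.3727 -0.2935 -2.6422]
```

Request:
drive_tool(increments=[0,0,0,0.7,0.5,-8,-1,0,0,0,0,0,-8,-1,0,0,0,0,0,-6,-1,0,0,0,0,0,-6,-1,0,0,0,0,0,-4,-1])

```text
t: 10.1
tcp_pos: [0.48, -0.1508, 0.1259]
tool_rot: [0.772, 0.636, -0.0, -0.0]
ft_force: [0.3, -0.0, -0.3]
opening: 0.0172
grip_force: 58.9
```

Request:
drive_tool(increments=[0,0,0,0,0,-2,-1,0,0,0,0,0,-1,-1,0,0,0,0,0,-1,-1,0,0,0,0,0,0,-1,0,0,0,0,0,0,-1])

```text
t: 10.6
tcp_pos: [0.4802, -0.1507, 0.1224]
tool_rot: [0.772, 0.636, 0.0, 0.0]
ft_force: [-0.1, 0.5, -0.5]
opening: 0.0175
grip_force: 58.9
```

Request:
drive_tool(increments=[0,0,0,0,0,-0.5,-1,0,0,0,0,0,-0.5,-1,0,0,0,0,0,-0.5,-1,0,0,0,0,0,0,-1,0,0,0,0,0,0,-1])

```text
t: 11.1
tcp_pos: [0.4801, -0.1507, 0.1208]
tool_rot: [0.772, 0.636, 0.0, -0.0]
ft_force: [0.3, -0.0, -0.5]
opening: 0.0171
grip_force: 58.9
```

Request:
drive_tool(increments=[0,0,0,0,0,-0.5,-1,0,0,0,0,0,-0.5,-1,0,0,0,0,0,0,-1,0,0,0,0,0,0,-1,0,0,0,0,0,0,-1])

```text
t: 11.6
tcp_pos: [0.4801, -0.1507, 0.1201]
tool_rot: [0.772, 0.636, 0.0, 0.0]
ft_force: [-2.4, 0.1, 6.9]
opening: 0.0172
grip_force: 60.0
```

```bash
python3 - <<'E'
from h import *
np.set_printoptions(precision=4,suppress=True)
for n in ('wrist','side'):
    d=shot(n);W=cloud(d);hsv=cv2.cvtColor(d['color'],cv2.COLOR_BGR2HSV);z=W[...,2]
    o=(hsv[...,0]>3)&(hsv[...,0]<15)&(hsv[...,1]>180)&(z>.1)&(z<.2)&(np.hypot(W[...,0]-.479,W[...,1]+.15)<.06);p=W[o]
    if len(p)>20: m=np.percentile(p[:,2],80);q=p[abs(p[:,2]-m)<.004];print(n,len(p),m,cv2.minAreaRect((q[:,:2]*1000).astype(np.float32)))
print(env.observe()['ft_force'])
E
```

```text
wrist 6640 0.15230262164226424 ((479.4400634765625, -151.02589416503906), (60.404457092285156, 17.90570640563965), 79.32083129882812)
side 77 0.1522681951746531 ((478.8787536621094, -142.93878173828125), (49.555328369140625, 15.351128578186035), 77.60990905761719)
[-2.0505  0.7128  5.8708]
```

Request:
drive_tool(increments=[0,0,0,0,0,0.8,-1,0,0,-7,0,0,0,-1,0,0,-7,0,0,0,-1,0,0,-7,0,0,0,-1,0,0,-7,0,0,0,-1])

```text
t: 12.2
tcp_pos: [0.4801, -0.1507, 0.1205]
tool_rot: [0.904, 0.428, -0.0, -0.0]
ft_force: [-0.1, -0.8, -1.1]
opening: 0.017
grip_force: 58.9
```

```bash
python3 -c "
from h import *
s=env.observe();print(s['ft_force'],s['moment'],s['tcp_pos'],s['joint_pos'])"
```

```text
[-0.07691544 -0.84487492 -1.09633469] [ 0.00225124  0.00749447 -0.00035378] [ 0.48006079 -0.15065303  0.12054965] [-3.64357879e-01  4.31444194e-01  2.03491757e+00  2.70972469e-05
  6.75307605e-01  3.20921165e-01]
```

Turning freely, so I'll keep going to the stop.

Request:
drive_tool(increments=[0,0,-8,0,0,0,-1,0,0,-8,0,0,0,-1,0,0,-8,0,0,0,-1,0,0,-8,0,0,0,-1,0,0,-8,0,0,0,-1])

```text
t: 12.7
tcp_pos: [0.48, -0.1506, 0.1205]
tool_rot: [0.996, 0.093, -0.0, -0.0]
ft_force: [0.9, 1.6, -1.4]
opening: 0.0172
grip_force: 58.9
```

Request:
drive_tool(increments=[0,0,-2,0,0,0,-1,0,0,-2,0,0,0,-1,0,0,-2,0,0,0,-1,0,0,0,0,0,0,-1,0,0,0,0,0,0,-1])

```text
t: 13.2
tcp_pos: [0.48, -0.1505, 0.1205]
tool_rot: [0.999, 0.044, -0.0, -0.0]
ft_force: [1.1, 3.2, -1.8]
opening: 0.0173
grip_force: 58.8
```

```bash
cat > k.py <<'E'
from h import *
np.set_printoptions(precision=4,suppress=True)
d=shot('wrist');W=cloud(d);hsv=cv2.cvtColor(d['color'],cv2.COLOR_BGR2HSV);z=W[...,2]
s=env.observe();t=s['tcp_pos'];print(t,s['tool_rot'],s['ft_force'],s['moment'])
o=(hsv[...,0]>3)&(hsv[...,0]<15)&(hsv[...,1]>180)&(abs(z-t[2]-.032)<.015)&(np.hypot(W[...,0]-t[0],W[...,1]-t[1])<.06);p=W[o];m=np.percentile(p[:,2],80);q=p[abs(p[:,2]-m)<.004];print('handle top',len(p),m,cv2.minAreaRect((q[:,:2]*1000).astype(np.float32)))
E
python3 k.py
```

```text
[ 0.48   -0.1505  0.1205] [ 0.999   0.0443 -0.0001 -0.0001] [ 0.9209  2.7841 -1.6874] [ 0.6724 -0.1623  0.0446]
handle top 6293 0.15268369929808262 ((480.0047912597656, -151.40174865722656), (60.272098541259766, 17.884090423583984), 5.082993030548096)
```

Request:
drive_tool(increments=[0,0,-1,0,0,1,-1,0,0,0,0,0,3,-1,0,0,0,0,0,5,-1,0,0,0,0,0,6,-1,0,0,0,0,0,6,-1])

```text
t: 13.75
tcp_pos: [0.4798, -0.1506, 0.142]
tool_rot: [0.999, 0.035, -0.0, -0.0]
ft_force: [0.7, 2.3, -10.4]
opening: 0.0172
grip_force: 58.9
```

Request:
drive_tool(increments=[0,0,0,0,0,7,-1,0,0,0,0,0,7,-1,0,0,0,0,0,7,-1,0,0,0,0,0,7,-1,0,0,0,0,0,7,-1])

```text
t: 14.25
tcp_pos: [0.4803, -0.1508, 0.1775]
tool_rot: [0.999, 0.035, 0.0, 0.0]
ft_force: [0.6, -0.6, -3.8]
opening: 0.0171
grip_force: 59.9
```

```bash
python3 k.py
```

```text
[ 0.4807 -0.151   0.1784] [0.9994 0.0351 0.0009 0.0004] [ 0.3677 -0.6843 -1.6981] [ 0.0323  0.029  -0.0078]
handle top 6261 0.20965584907307258 ((480.0591735839844, -151.76644897460938), (60.40619659423828, 17.889738082885742), 3.9132485389709473)
```

Request:
drive_tool(increments=[0,0,0,0,0,12,-1,0,0,0,0,0,14,-1,0,0,0,0,0,14,-1,0,0,0,0,0,10,-1,0,0,0,0,0,4,-1])

```text
t: 14.8
tcp_pos: [0.4805, -0.1508, 0.2318]
tool_rot: [0.999, 0.035, 0.001, 0.0]
ft_force: [0.6, -0.9, -4.5]
opening: 0.017
grip_force: 60.1
```

Request:
drive_tool(increments=[0,0,0,0,0,0,-1,0,0,0,0,0,0,-1,0,0,0,0,0,0,-1,0,0,0,0,0,0,-1,0,0,0,0,0,0,-1])

```text
t: 15.3
tcp_pos: [0.4799, -0.1506, 0.2303]
tool_rot: [0.999, 0.035, -0.0, -0.0]
ft_force: [-0.6, 0.6, -4.3]
opening: 0.0176
grip_force: 60.1
```

```bash
python3 k.py; python3 - <<'E'
from h import *
c=shot('scene');a=c['color']
W=cloud(c);z=W[...,2];m=(z>.0105)&(z<.02)&(np.hypot(W[...,0]-.504,W[...,1]+.365)<.11)
print('tray rim',cv2.minAreaRect((W[m][:,:2]*1000).astype(np.float32)),m.sum())
cv2.imwrite('pics/v9.png',cv2.resize(a[130:360,170:360],None,fx=2.6,fy=2.6,interpolation=2))
E
```

```text
[ 0.48   -0.1506  0.2304] [ 0.9994  0.0351 -0.0002 -0.0001] [ 0.2493 -0.256  -4.5747] [-0.0467 -0.0042  0.0534]
handle top 6303 0.26239636531490734 ((480.0621032714844, -151.3836669921875), (59.78839111328125, 17.915922164916992), 4.347468376159668)
tray rim ((503.399169921875, -362.79803466796875), (126.98941040039062, 126.279541015625), 11.67087459564209) 606
```

View pics/v9.png

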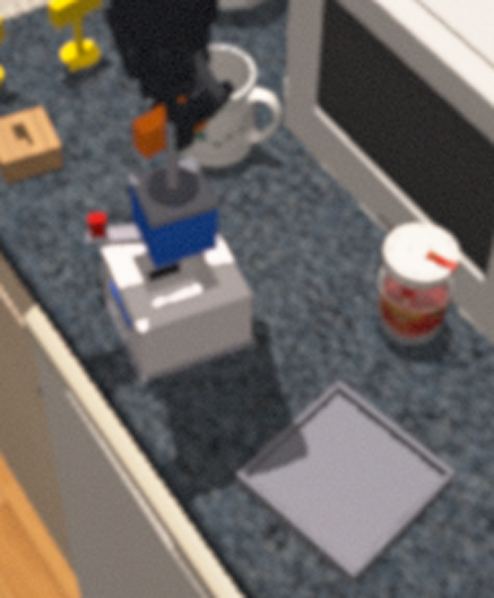

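The cartridge hangs upright and clear of the well. The tray's at (345,480) in this crop, and its measured centre is (0.504, -0.364). I'll carry it there.

Request:
drive_tool(increments=[0,0,0,2,-12,0,-1,0,0,0,3,-24,0,-1,0,0,0,4,-34,0,-1,0,0,0,4,-36,0,-1,0,0,0,4,-36,0,-1])

```text
t: 15.9
tcp_pos: [0.4971, -0.2947, 0.2306]
tool_rot: [0.999, 0.035, 0.0, 0.0]
ft_force: [0.6, -0.5, -4.4]
opening: 0.0174
grip_force: 60.0
```

Request:
drive_tool(increments=[0,0,0,3,-32,0,-1,0,0,0,2,-24,0,-1,0,0,0,2,-14.6,0,-1,0,0,0,0,0,0,-1,0,0,0,0,0,0,-1])

```text
t: 16.4
tcp_pos: [0.5038, -0.3629, 0.2303]
tool_rot: [0.999, 0.035, -0.0, -0.0]
ft_force: [0.2, 0.5, -3.9]
opening: 0.0171
grip_force: 60.0
```

Request:
drive_tool(increments=[0,0,0,0,0,-12,-1,0,0,0,0,0,-20,-1,0,0,0,0,0,-24,-1,0,0,0,0,0,-20,-1,0,0,0,0,0,-14,-1])

```text
t: 16.9
tcp_pos: [0.5035, -0.3617, 0.1387]
tool_rot: [0.999, 0.036, -0.001, -0.001]
ft_force: [0.2, 0.2, -3.1]
opening: 0.0173
grip_force: 59.9
```

```bash
python3 k.py
```

```text
[ 0.5028 -0.3614  0.137 ] [ 0.9994  0.0355 -0.0015 -0.0014] [-1.9311  0.5365 -7.8182] [ 0.0564  0.0809 -0.0021]
handle top 6344 0.17071598939617977 ((503.6429748535156, -362.6899108886719), (59.912757873535156, 17.857091903686523), 4.067108154296875)
```

Request:
drive_tool(increments=[0,0,0,0,0,-8,-1,0,0,0,0,0,-5,-1,0,0,0,0,0,-2,-1,0,0,0,0,0,-2,-1,0,0,0,0,0,-2,-1])

```text
t: 17.45
tcp_pos: [0.5043, -0.3635, 0.122]
tool_rot: [0.999, 0.035, 0.0, 0.0]
ft_force: [0.1, 1.3, -3.5]
opening: 0.0175
grip_force: 60.0
```

Request:
drive_tool(increments=[0,0,0,0,0,-1,-1,0,0,0,0,0,-1,-1,0,0,0,0,0,-1,-1,0,0,0,0,0,-1,-1,0,0,0,0,0,0,-1])

```text
t: 17.95
tcp_pos: [0.5042, -0.3634, 0.1177]
tool_rot: [0.999, 0.035, 0.0, 0.0]
ft_force: [-0.3, 0.0, -1.8]
opening: 0.0173
grip_force: 60.4
```

Touching down: the load fell from 4.4 to 1.8 N. I'll seat the puller next.

Request:
drive_tool(increments=[0,0,0,0,0,-0.7,-1,0,0,0,0,0,-0.7,-1,0,0,0,0,0,-0.6,-1,0,0,0,0,0,0,-1,0,0,0,0,0,0,-1])

```text
t: 18.45
tcp_pos: [0.5042, -0.3633, 0.1156]
tool_rot: [0.999, 0.035, 0.0, 0.0]
ft_force: [0.1, -1.1, -0.7]
opening: 0.0173
grip_force: 60.4
```

Request:
drive_tool(increments=[0,0,0,0,0,-0.5,-1,0,0,0,0,0,0,-1,0,0,0,0,0,0,-1,0,0,0,0,0,0,-1,0,0,0,0,0,0,-1])

```text
t: 18.95
tcp_pos: [0.5041, -0.3633, 0.1151]
tool_rot: [0.999, 0.035, 0.0, 0.0]
ft_force: [0.2, -1.0, 0.1]
opening: 0.0171
grip_force: 60.7
```

Request:
drive_tool(increments=[0,0,0,0,0,0,-0.4,0,0,0,0,0,0,0,0,0,0,0,0,0,0.3,0,0,0,0,0,0,0.3,0,0,0,0,0,0,0.3])

```text
t: 19.45
tcp_pos: [0.5041, -0.3632, 0.1151]
tool_rot: [0.999, 0.035, -0.0, -0.0]
ft_force: [-0.5, 0.4, -0.1]
opening: 0.0558
grip_force: 0.0
```

Request:
drive_tool(increments=[0,0,0,0,0,10,0.3,0,0,0,0,0,25,0.3,0,0,0,0,0,40,0.3,0,0,0,0,0,40,0.3,0,0,0,0,0,10,0.3])

```text
t: 19.95
tcp_pos: [0.5057, -0.3645, 0.2454]
tool_rot: [0.999, 0.035, 0.003, 0.002]
ft_force: [0.0, -0.5, -0.8]
opening: 0.0555
grip_force: 0.0
```

```bash
python3 - <<'E'
from h import *
np.set_printoptions(precision=4,suppress=True)
s=env.observe();print(s['t'],s['tcp_pos'],s['ft_force'])
d=shot('wrist');W=cloud(d);hsv=cv2.cvtColor(d['color'],cv2.COLOR_BGR2HSV);z=W[...,2]
near=np.hypot(W[...,0]-.504,W[...,1]+.363)<.06
o=(hsv[...,0]>3)&(hsv[...,0]<15)&(hsv[...,1]>180)&near;p=W[o];q=p[p[:,2]>.14];print('handle',np.median(q[:,2]),np.polyfit(q[:,0],q[:,2],1)[0],cv2.minAreaRect((q[:,:2]*1000).astype(np.float32)))
g=near&(abs(z-.061)<.004);q=W[g];A=np.c_[q[:,:2],np.ones(len(q))];print('cart top',len(q),np.median(q[:,2]),np.linalg.lstsq(A,q[:,2],rcond=None)[0],cv2.minAreaRect((q[:,:2]*1000).astype(np.float32)))
a=shot('scene')['color'];cv2.imwrite('pics/v10.png',np.hstack([d['color'],cv2.resize(a[200:350,180:292],(287,384),interpolation=2)]))
E
```

```text
19.95 [ 0.5057 -0.3645  0.2454] [ 0.0071 -0.5456 -0.8224]
handle 0.1467894534882436 -0.011073060156965431 ((503.98114013671875, -364.1654052734375), (59.565826416015625, 17.119958877563477), 3.417801856994629)
cart top 1747 0.060711030758629714 [-0.0095 -0.0028  0.065 ] ((503.27081298828125, -364.7966003417969), (56.061767578125, 56.35857009887695), 77.81843566894531)
```

View pics/v10.png

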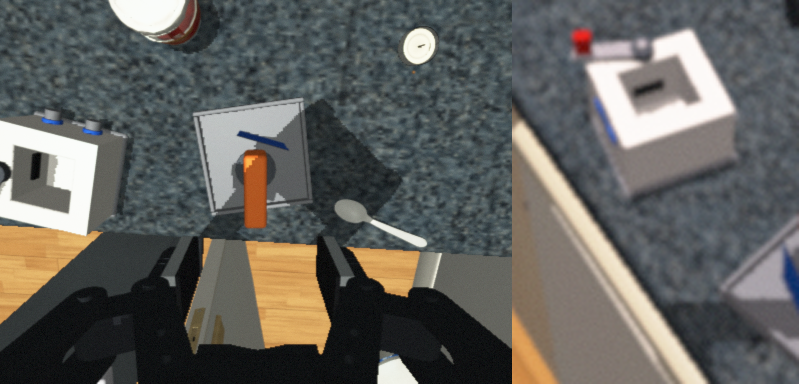

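The final view shows the cartridge upright in the tray at (255,165), with its top at 60.7 mm and the puller about 74° turned. The well is empty, the latch is aside and the gripper is clear.

```bash
python3 -c "
from cell import env
print(env.finish_job())"
```

```text
the job is handed in; nothing more can be done
None
```

The job is handed in: the cartridge stands upright on the tray floor with the puller still threaded in it (about 74° turned), the latch is fully aside, the mug, jar and tin were never touched, and it took about 20 s of the 61 s (no verdict was returned).

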